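# Feed one relay and slide it into the free bay

## Robot

A 6-joint arm with a two-finger parallel gripper is mounted at the origin on the work surface. World frame = base frame: x ahead of the robot, y to its left, z up, the work surface at z = 0. Lengths are in m, angles in rad, forces in N, time in s.
With the tool pointing down it reaches from about 0.3 to 1 m from the base axis. Payload 5.1 kg.
Tool frame: the origin (TCP) lies at the very end of the fingers, on their centre line; the grasp point (between the pads) lies 19 mm behind it; z points along the fingers, y is the line along which they close (so a half turn about z gives the same grasp; the last joint's range is limited). The gripper opens to 95 mm and grips with 3 to 60 N. Pads are 20 mm wide; open, the fingers measure 119 mm over their backs; the gripper's body (75 mm by 180 mm) begins 59 mm behind the grasp point.
Start: joints at [1.127, 0.124, 1.65, -0, 1.367, -0.083], TCP at [0.229, 0.608, 0.215] pointing down, gripper open.
Joint ranges: [-2.61, 2.61], [-1.02, 2.33], [0.03, 2.71], [-1.35, 4.49], [0.32, 2.68], [-2.91, 2.91]. Speed limits (rad/s): [2.57, 2.57, 3.14, 3.14, 3.14, 3.14].

## Interface

Orientations are given as a rotation vector (axis times angle).
In Python, from bench import monitor, vision, bot, find_in, regions_of, landmark_of gives the robot as it stands.
- The arm moves only by the tool send_rows, never from a script. Its argument "moves" is a list of rows, each a list of 7 numbers: the shift along the tool's x, y, z in mm, then the turn, a rotation vector about the tool's x, y, z in degrees, then the opening, from -1 (shut) to 1 (fully open). A call has 1 to 5 rows; each row shifts and turns the commanded pose from where the row before left it, along the tool's axes as they then stand; what a row does not reach is not made up. A row lasts 1/8 s, in which the tool goes at most 62.5 mm and 10.7 degrees, less where a joint would pass 70% of its speed; a pose out of reach is approached as far as the arm can. A call is refused whole if a number of a shift passes 62.5 or a number of a turn 10.7, either way. A call with a gripper value outside its range is refused whole. The fingers move at their own pace and stop on an object; "squeeze" is the grip in N (left out, the last holds). Time passes only in rows, so rows that do not move let the fingers close. It gives the time, the measured TCP pose, the force, the opening and the grip force at its end, in the units of the state.
- monitor.state(): the state, without advancing time (a new reading comes with each control period).
- vision.capture(name): name is "side" or "top" or "wrist"; returns a dict with "img" (420x560x3 uint8, blue, green, red), "fx", "fy", "cx", "cy" (pixels), "rvec" (rotation vector, rad) and "tvec" (3), from world to camera coordinates, as OpenCV has them; the wrist camera has in their place "mount" (4x4, takes a point from camera to tool coordinates, whose origin is the TCP and whose axes are the flange's). Camera axes: x right, y down, z forward; pixel columns grow to the right and rows downward; lengths in m; the calibration is good to about 2 mm. The wrist camera is an equidistant fisheye: a pixel r from the principal point sees the ray r / f radians off the axis. A picture is of the moment at which its call begins: read the wrist's pose just before it. There is no depth.
- bot.close_job(): hands the job in; it is judged then, once.
Trained networks look in the newest picture that a camera, given by its name, has taken for a name from the list of things; names that differ only in an ending like _2 or _b are one class to them, and where a whole thing is asked for, a point or a joint stands for the part that bears it (a point fixed in the world has none). Each returns a list of dicts, best first, with "p" (0 to 1); they miss things now and then, are a little off and sometimes report something else, mostly with a low value. They report only what shows in the picture. A call takes as long as a camera call.
- find_in(camera, target): "bbox" ([left, top, right, bottom] in pixels, round what is visible of it).
- regions_of(camera, target): "pixels" (420x560 bool, what is visible of it) and "bbox" ([left, top, right, bottom] in pixels, round what is visible of it).
- landmark_of(camera, target): "location" ([row, column] in pixels: a listed point, or the origin of a listed thing).
The state is a dict: "clock": time; "q": joint angles; "qvel": joint speeds; "tau": joint torques, N m; "eef_pos": TCP position; "orientation": TCP orientation; "force": force on the tool from outside, world axes, zero at the start; "ft_torque": the same for the moment, N m; "finger_gap": finger opening in m; "grasp_force": force on a finger pad.
Only numpy, scipy, OpenCV 4.12 (cv2) and the standard library are available. Lean on these libraries where they do the work, as an engineer would, in place of code of your own. Each camera call takes 0.05 s, during which the arm holds its last target. There are 200 camera calls.

## Task

On the relay feeder, press the plunger all the way down once with the fingertips and let it come back up, so that exactly one relay slides out of the magazine onto the deck. Then, with the outside of the fingers, push that relay sideways along the deck until it lies wholly inside whichever of the two low-walled bays is empty. Do not pick anything up, leave the relay already lying in the other bay and the ones in the magazine where they are, and do not disturb the things standing around.

Things in the scene. Friction and masses are not known exactly. Their poses are not given: they have to be found in the camera images.
- feeder: relay feeder fixed to the table: aluminium deck, x -80 to +125 mm, y -130 to +130 mm of the origin, its top 8 mm above the table. Origin on the table surface; z up, +y its left, -x its front (roughly towards the robot), where relays come out. A rail 8 mm high above the deck runs along the front, inner face at x = -60 mm. A low-walled bay at each end; flat and open between them
- magazine (a point): point on the deck top under the axis of the magazine, at x = 30 mm, y = 0 of the feeder. The magazine is an aluminium chute 39 mm wide, x 10.5 to 49.5 mm of the feeder, reaching 54 mm above the table, with three relays stacked in it (1 lowest, 3 top). A slot at its foot lets only the lowest out to the front (-x)
- plunger_top (a point): centre of the flat round top (34 mm across) of the grey plunger knob behind the magazine, at x = 85 mm, y = 0 of the feeder; 102 mm above the table when up. The block around its stem reaches 60 mm above the table
- plunger (a joint): plunger travel, m: 0 up, 0.024 fully down (hard stop). Pressed straight down; a spring lifts it when released: 2 N to start, 6 N at the bottom, plus some damping. It drives a pusher that shoves the lowest relay out to the front: its centre ends at about x = -22 mm of the feeder or a little farther, y about 0. A second press ejects a second relay
- bay_left (a point): centre of the floor (deck top) of the left bay, at x = -28 mm, y = +89.5 mm of the feeder, same axes. Inside it measures 64 mm in x and 55 mm in y; walls 8 mm high at front, rear and outer end; fully open, without a sill, towards the middle of the deck (mouth at y = +62 mm)
- bay_right (a point): the same for the right bay, the mirror image: centre at x = -28 mm, y = -89.5 mm of the feeder, mouth at y = -62 mm
- relay1_c (a point): the lowest relay in the magazine, the one that will be ejected: 28 mm square, 12 mm thick, black plastic relay module with a small grey plate on top (22 g, loose); this point is its centre, 6 mm above its underside, z up, x and y along its sides
- relay2_c (a point): the second relay in the magazine, which drops to the bottom once the plunger is up again; must stay in the magazine: 28 mm square, 12 mm thick, black plastic relay module with a small grey plate on top (22 g, loose); this point is its centre, 6 mm above its underside, z up, x and y along its sides
- relay3_c (a point): the third, top relay in the magazine: 28 mm square, 12 mm thick, black plastic relay module with a small grey plate on top (22 g, loose); this point is its centre, 6 mm above its underside, z up, x and y along its sides
- parked_c (a point): a relay already lying in one of the two bays (left or right, it varies), to be left alone: 28 mm square, 12 mm thick, black plastic relay module with a small grey plate on top (22 g, loose); this point is its centre, 6 mm above its underside, z up, x and y along its sides
- collar: brass collar, 28 mm across, 16 mm high, lying loose on the rear right corner of the deck; origin under its centre; a bystander
- oiler: small white oiler bottle, 32 mm across, 60 mm high, standing loose on the rear left corner of the deck; origin under its centre; a bystander
- driver: screwdriver with an orange handle, 170 mm long, lying on the table to the right of the deck; a bystander
- tape: roll of black tape, 72 mm across, 19 mm high, lying on the table near the front left of the deck; origin under its centre; a bystander
- jar: small glass jar with steel cap, 48 mm across, 45 mm high, standing on the table to the left of the deck; origin under its centre; a bystander
- cup: white ceramic cup, 72 mm across, 80 mm high, standing behind the deck to the left; origin under its centre; a bystander

How it is judged:
By the outcome, as a careful person would: the job done as asked, in the order asked, and still so for the second after the job is handed in, with the robot touching nothing.
It also fails if it takes over 45 s, if anything falls off the work surface, if the arm or the gripper's body presses on something with over 40 N, if the wrist force passes 120 N, or if a joint passes its speed limit or range.

## Working session

There is one attempt and no reset: what is moved stays moved. The work goes in short steps, Python scripts to look and compute and a tool call to move; the robot and the scene stay as the last step left them, time stands still between calls to the robot, and variables do not carry over. Pictures are saved under pics/ and viewed, at most 10 in all, crops included, and the job is handed in when it is done.

Besides the shell and the picture viewer there is one more tool, called after ">>>" as a command line: name --pt "numbers of a row" for each row, then --argument value for the rest. send_rows: Moves the arm, as the interface text tells. Its arguments: {"type":"object","properties":{"moves":{"type":"array","items":{"type":"array","items":{"type":"number"}}},"squeeze":{"type":"number"}},"required":["moves"]}

```bash
mkdir -p pics; cat > h.py <<'E'
import numpy as np, cv2
from scipy.spatial.transform import Rotation as R
from bench import monitor, vision, bot, find_in, regions_of, landmark_of
def ray(c,row,col):
    K=np.array([[c['fx'],0,c['cx']],[0,c['fy'],c['cy']],[0,0,1]])
    Rm=cv2.Rodrigues(np.array(c['rvec'],float))[0];t=np.array(c['tvec'],float).ravel()
    return -Rm.T@t, Rm.T@np.linalg.solve(K,[col,row,1.])
def atz(c,row,col,z):
    o,d=ray(c,row,col); return o+d*(z-o[2])/d[2]
def proj(c,P):
    K=np.array([[c['fx'],0,c['cx']],[0,c['fy'],c['cy']],[0,0,1.]])
    return cv2.projectPoints(np.atleast_2d(np.array(P,float)),np.array(c['rvec'],float),np.array(c['tvec'],float),K,None)[0][:,0]
def feeder(x,y,z,pose): # pose=(ox,oy,yaw)
    c,s=np.cos(pose[2]),np.sin(pose[2]); return np.array([pose[0]+c*x-s*y,pose[1]+s*x+c*y,z])
E
python3 - <<'E'
from h import *
np.set_printoptions(precision=4,suppress=True)
Z=dict(feeder=0,magazine=.008,plunger_top=.102,bay_left=.008,bay_right=.008,relay3_c=.038,parked_c=.014,collar=.008,oiler=.008,driver=0,tape=0,jar=0,cup=0)
for cam in('top','side'):
    c=vision.capture(cam); cv2.imwrite(f'pics/{cam}0.png',c['img'])
    print(cam,ray(c,210,280))
    for n,z in Z.items():
        for l in landmark_of(cam,n)[:2]:
            print(n,round(l['p'],2),np.round(l['location']),atz(c,*l['location'],z))
print(monitor.state())
a=np.hstack([cv2.imread('pics/top0.png'),cv2.imread('pics/side0.png')])
E
```

```text
top (array([0.4402, 0.0246, 0.8561]), array([ 0.194 ,  0.0132, -0.9809]))
feeder 0.64 [230. 342.] [ 0.5695 -0.0757  0.    ]
magazine 0.94 [214. 342.] [ 0.5975 -0.0769  0.008 ]
plunger_top 0.62 [168. 354.] [ 0.6578 -0.0886  0.102 ]
plunger_top 0.56 [248. 391.] [ 0.5251 -0.141   0.102 ]
bay_left 0.88 [238. 295.] [0.5557 0.0092 0.008 ]
bay_left 0.65 [127. 289.] [0.7678 0.0156 0.008 ]
bay_right 0.73 [247. 396.] [ 0.5357 -0.1697  0.008 ]
relay3_c 0.58 [208. 348.] [ 0.6041 -0.0841  0.038 ]
parked_c 0.87 [248. 394.] [ 0.5339 -0.1656  0.014 ]
collar 0.46 [195. 401.] [ 0.6316 -0.1855  0.008 ]
oiler 0.85 [184. 292.] [0.6555 0.0135 0.008 ]
driver 0.88 [247. 458.] [ 0.5357 -0.2821  0.    ]
driver 0.35 [242. 293.] [0.5502 0.0135 0.    ]
tape 0.96 [304. 274.] [0.4393 0.0487 0.    ]
jar 0.59 [216. 249.] [0.5992 0.0936 0.    ]
cup 0.62 [123. 288.] [0.7781 0.019  0.    ]
cup 0.56 [214. 346.] [ 0.5989 -0.0842  0.    ]
side (array([ 0.3586, -0.5178,  0.6944]), array([ 0.2671,  0.6371, -0.723 ]))
feeder 0.7 [282. 298.] [ 0.5771 -0.0791  0.    ]
magazine 0.57 [275. 313.] [ 0.6064 -0.0813  0.008 ]
plunger
[... 399 characters left out ...]
iler 0.51 [244. 266.] [0.5549 0.0159 0.008 ]
driver 0.69 [394. 330.] [ 0.5414 -0.2806  0.    ]
tape 0.92 [251. 207.] [0.4495 0.0484 0.    ]
jar 0.79 [210. 273.] [0.6019 0.101  0.    ]
cup 0.8 [212. 366.] [ 0.7727  0.0232 -0.    ]
{'clock': 1.4, 'q': array([ 1.1274,  0.1238,  1.6503, -0.    ,  1.3675, -0.0826]), 'qvel': array([ 0.0002,  0.    ,  0.0002,  0.0004, -0.0002,  0.0008]), 'tau': array([ -0.0001, -41.757 , -36.0219,   0.0775,   0.0429,  -0.    ]), 'eef_pos': array([0.2295, 0.6081, 0.2146]), 'orientation': array([0.5637, 3.0906, 0.    ]), 'force': array([-0.0524,  0.027 , -0.3996]), 'ft_torque': array([ 0.0042, -0.0031,  0.0254]), 'grasp_force': 0.0, 'finger_gap': 0.09497494719226675}
```

View pics/top0.png

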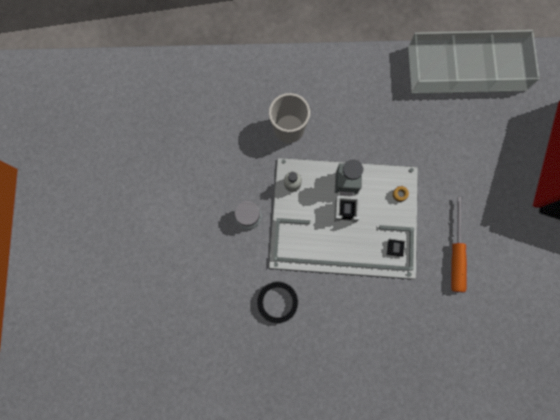

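View pics/side0.png

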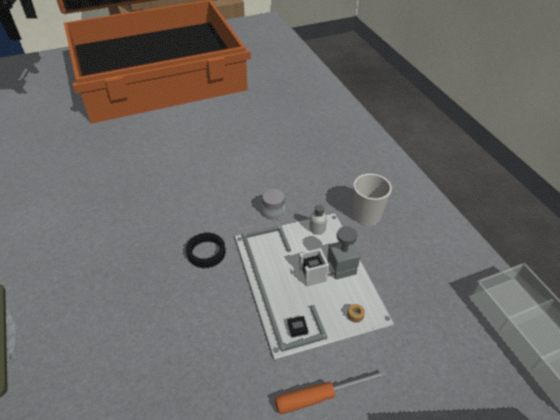

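Top view: the parked relay is in the right bay at about (396,248). The left bay, around (295,240), is empty, so it's the target. Next I'll fit the feeder pose and work out the approach to the plunger.

```bash
cat >> h.py <<'E'
def go(P,yaw): # shift in tool axes (mm) at present and remaining turn (deg, tool axes) to world P, tool down with y axis along feeder y
    s=monitor.state(); R0=R.from_rotvec(s['orientation']); best=None
    for k in(0,np.pi):
        Rt=R.from_euler('z',yaw+k)*R.from_rotvec([np.pi,0,0])
        t=(R0.inv()*Rt).as_rotvec(degrees=True)
        if best is None or np.linalg.norm(t)<np.linalg.norm(best[0]): best=(t,Rt)
    d=(np.array(P)-s['eef_pos'])*1e3
    print('turn',best[0].round(2),'shift now',R0.inv().apply(d).round(1),'shift after turn',best[1].inv().apply(d).round(1),'pos',s['eef_pos'].round(4),'F',s['force'].round(1),'t',s['clock'])
E
python3 - <<'E'
from h import *
from scipy.optimize import minimize
np.set_printoptions(precision=4,suppress=True)
C={};M={}
for cam in('top','side'):
    C[cam]=vision.capture(cam)
    r=regions_of(cam,'feeder')[0]; m=r['pixels'].astype(np.uint8); print(cam,r['p'],r['bbox'],m.sum())
    M[cam]=cv2.GaussianBlur(cv2.morphologyEx(m,cv2.MORPH_CLOSE,np.ones((25,25),np.uint8)).astype(np.float32),(0,0),1)
box=[(x,y,z) for x in(-.08,.125) for y in(-.13,.13) for z in(0,.008)]
S=8
def ren(cam,p):
    q=proj(C[cam],[feeder(*b,p) for b in box]); h=cv2.convexHull(q.astype(np.float32))[:,0]
    im=np.zeros((420,560),np.uint8); cv2.fillConvexPoly(im,np.round(h*256).astype(np.int32),255,cv2.LINE_AA,8); return im/255.
cost=lambda v,cs:sum(np.abs(ren(c,(v[0],v[1],v[2]*5))-M[c]).sum() for c in cs)
for cs in(['top'],['side'],['top','side']):
    r=minimize(cost,[.573,-.081,-.024],args=(cs,),method='Nelder-Mead',options=dict(initial_simplex=[[.573,-.081,-.024],[.58,-.081,-.024],[.573,-.074,-.024],[.573,-.081,-.018]],xatol=1e-5))
    p=r.x*[1,1,5]; print(cs,p,r.fun,'plunger',feeder(.085,0,.102,p))
for cam in C: print(cam,'pred plunger px',proj(C[cam],feeder(.085,0,.102,p)),'bays',proj(C[cam],[feeder(-.028,.0895,.008,p),feeder(-.028,-.0895,.008,p)]).ravel())
go(feeder(.085,0,.15,p),p[2])
for cam in C:
    im=C[cam]['img'].copy()
    q=proj(C[cam],[feeder(*b,.008,p) for b in((-.08,-.13),(-.08,.13),(.125,.13),(.125,-.13))])
    cv2.polylines(im,[np.round(q).astype(np.int32)],True,(0,0,255),1)
    a=np.linspace(0,6.28,30); q=proj(C[cam],[feeder(.085+.017*np.cos(t),.017*np.sin(t),.102,p) for t in a]); cv2.polylines(im,[np.round(q).astype(np.int32)],True,(0,255,0),1)
    u=q.mean(0).astype(int); x0,y0=230-0*u[0],140 if cam=='top' else 190
    C[cam]['v']=cv2.resize(im[y0:y0+180,x0:x0+200],None,fx=2,fy=2)
cv2.imwrite('pics/fit.png',np.hstack([C['top']['v'],C['side']['v']]))
E
```

```text
top 0.72 [268.6, 158.7, 417.3, 279.9] 15062
side 0.76 [235.5, 214.5, 394.4, 359.1] 13836
['top'] [ 0.572  -0.0787 -0.0861] 382.8535824782887 plunger [ 0.6566 -0.086   0.102 ]
['side'] [ 0.5752 -0.0773 -0.0983] 576.058438339297 plunger [ 0.6598 -0.0857  0.102 ]
['top', 'side'] [ 0.5732 -0.078  -0.0889] 1104.6399365007564 plunger [ 0.6579 -0.0856  0.102 ]
top pred plunger px [[352.4222 167.7163]] bays [292.9465 239.5715 392.9368 246.5515]
side pred plunger px [[346.0246 233.3493]] bays [265.7191 245.1132 296.5269 327.1759]
turn [  0.     0.   -15.58] shift now [-645.7 -497.8   64.7] shift after turn [-488.3 -652.9   64.7] pos [0.2295 0.6081 0.2147] F [ 0.4  0.1 -0. ] t 1.6
```

View pics/fit.png

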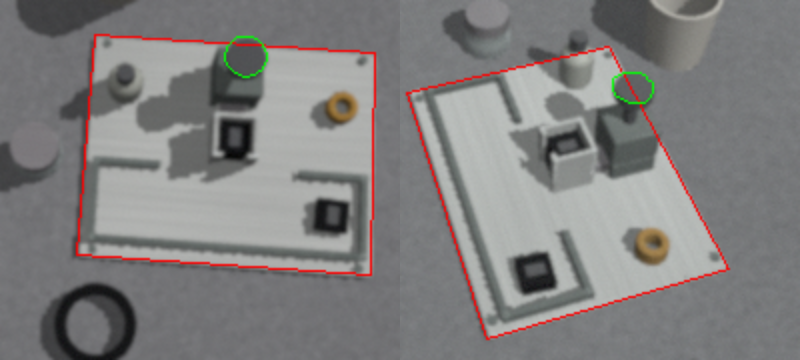

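The deck outline matches in both views. The green plunger circle is within about 2 px of the knob, at roughly (245,56) in the left half and (633,88) in the right. Moving in with the fingers shut.

>>> send_rows --pt "0 0 0 0 0 -7.8 -1" --pt "0 0 0 0 0 -7.8 -1" --pt "-35 -46 0 0 0 0 -1" --pt "-35 -46 0 0 0 0 -1" --pt "-35 -46 0 0 0 0 -1"

```text
clock: 2.22
eef_pos: [0.3225, 0.46, 0.2147]
orientation: [0.138, 3.138, 0.0]
force: [0.5, 0.8, 0.1]
finger_gap: 0.0502
grasp_force: 0.0
```

>>> send_rows --pt "-35 -46 0 0 0 0 -1" --pt "-35 -46 0 0 0 0 -1" --pt "-35 -46 0 0 0 0 -1" --pt "-35 -46 0 0 0 0 -1" --pt "-35 -46 0 0 0 0 -1"

```text
clock: 2.85
eef_pos: [0.4767, 0.2152, 0.2151]
orientation: [0.139, 3.138, 0.001]
force: [0.2, 0.4, 0.8]
finger_gap: 0.0024
grasp_force: 0.0
```

>>> send_rows --pt "-35 -46 0 0 0 0 -1" --pt "-35 -46 0 0 0 0 -1" --pt "-35 -46 0 0 0 0 -1" --pt "-35 -46 0 0 0 0 -1" --pt "0 0 0 0 0 0 -1"

```text
clock: 3.48
eef_pos: [0.6003, 0.018, 0.2144]
orientation: [-0.147, -3.138, 0.001]
force: [-0.0, -0.2, 0.5]
finger_gap: 0.0005
grasp_force: 0.0
```

```bash
python3 - <<'E'
from h import *
p=(.573,-.0785,-.089)
go(feeder(.085,0,.15,p),p[2])
s=monitor.state();c=vision.capture('wrist');cv2.imwrite('pics/w1.png',c['img']);print(s['finger_gap'],s['orientation'])
def wat(l,z):
    v=np.array([l[1]-c['cx'],l[0]-c['cy']]);r=np.linalg.norm(v);th=r/c['fx']
    d=np.append(v/r*np.sin(th),np.cos(th)); Rt=R.from_rotvec(s['orientation']).as_matrix();m=np.array(c['mount'])
    o=s['eef_pos']+Rt@m[:3,3];d=Rt@m[:3,:3]@d; return (o+d*(z-o[2])/d[2]).round(4)
for n,z in dict(plunger_top=.102,magazine=.008,bay_left=.008,bay_right=.008,feeder=0).items():
    for l in landmark_of('wrist',n)[:1]: print(n,l['p'],np.round(l['location']),wat(l['location'],z))
E
```

```text
turn [-0.03 -0.   -0.25] shift now [-66.8 -98.2  64.5] shift after turn [-66.3 -98.5  64.4] pos [0.6003 0.018  0.2144] F [-0.  -0.2  0.5] t 3.475
0.00047613841730022565 [-1.46585648e-01 -3.13811679e+00  7.78997952e-04]
plunger_top 0.71 [269. 179.] [ 0.6601 -0.0876  0.102 ]
magazine 0.73 [193. 196.] [ 0.6057 -0.0828  0.008 ]
bay_left 0.89 [140. 267.] [0.5519 0.0108 0.008 ]
bay_right 0.94 [148. 123.] [ 0.538  -0.1697  0.008 ]
feeder 0.66 [168. 194.] [ 0.5765 -0.0822  0.    ]
```

View pics/w1.png

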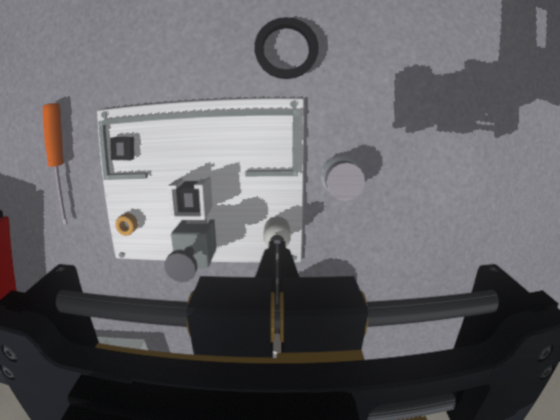

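Plunger at about (180,266) in the wrist view, measured at (0.659, -0.087), which agrees with the fit. Moving over it.

>>> send_rows --pt "-33 -50 0 0 0 0 -1" --pt "-34 -50 0 0 0 0 -1" --pt "0 0 40 0 0 0 -1" --pt "0 0 50 0 0 0 -1" --pt "0 0 15 0 0 0 -1"

```text
clock: 4.4
eef_pos: [0.6543, -0.0829, 0.1055]
orientation: [-0.137, -3.132, -0.002]
force: [0.0, 0.2, -0.2]
finger_gap: 0.0004
grasp_force: 0.0
```

>>> send_rows --pt "-5 -4 0 0 0 0 -1" --pt "0 0 0 0 0 0 -1"

```text
clock: 4.65
eef_pos: [0.6635, -0.089, 0.1126]
orientation: [0.138, 3.134, -0.001]
force: [0.0, -0.4, 1.0]
finger_gap: 0.0008
grasp_force: 0.0
```

>>> send_rows --pt "0 0 0 0 0 0 -1" --pt "0 0 0 0 0 0 -1"

```text
clock: 4.9
eef_pos: [0.6623, -0.0889, 0.1112]
orientation: [0.139, 3.136, -0.001]
force: [-0.3, 0.5, -0.8]
finger_gap: 0.0005
grasp_force: 0.0
```

>>> send_rows --pt "3 2 4 0 0 0 -1" --pt "0 0 8 0 0 0 -1" --pt "0 0 8 0 0 0 -1" --pt "0 0 8 0 0 0 -1" --pt "0 0 0 0 0 0 -1"

```text
clock: 5.52
eef_pos: [0.6589, -0.0864, 0.0815]
orientation: [0.139, 3.138, 0.001]
force: [-1.6, 1.0, 5.0]
finger_gap: 0.0006
grasp_force: 2.6
```

>>> send_rows --pt "0 0 3 0 0 0 -1" --pt "0 0 2 0 0 0 -1" --pt "0 0 1 0 0 0 -1" --pt "0 0 0 0 0 0 -1" --pt "0 0 0 0 0 0 -1"

```text
clock: 6.15
eef_pos: [0.6591, -0.0864, 0.0783]
orientation: [0.139, 3.138, 0.0]
force: [-5.4, 2.0, 11.1]
finger_gap: -0.0001
grasp_force: 6.4
```

Force is 11 N at z = 0.078, so the plunger is on its hard stop. Releasing.

>>> send_rows --pt "0 0 1 0 0 0 -1" --pt "0 0 0 0 0 0 -1" --pt "0 0 -15 0 0 0 -1" --pt "0 0 -25 0 0 0 -1" --pt "0 0 -40 0 0 0 -1"

```text
clock: 6.78
eef_pos: [0.657, -0.0864, 0.1527]
orientation: [-0.139, -3.133, -0.001]
force: [0.6, 0.5, 0.1]
finger_gap: 0.0004
grasp_force: 0.0
```

>>> send_rows --pt "0 0 -20 0 0 0 -1" --pt "0 -20 0 0 0 0 -1" --pt "20 -30 0 0 0 0 -1" --pt "0 0 0 0 0 0 -1"

```text
clock: 7.28
eef_pos: [0.6322, -0.1368, 0.172]
orientation: [-0.144, -3.134, -0.001]
force: [0.7, -0.2, -0.0]
finger_gap: 0.0005
grasp_force: 0.0
```

```bash
python3 - <<'E'
from h import *
np.set_printoptions(precision=4,suppress=True)
p=np.array((.574,-.0795,-.087)); V=[]
inv=lambda P:R.from_euler('z',-p[2]).apply(P-np.array([p[0],p[1],0]))*1e3
for cam in('top','side'):
    c=vision.capture(cam)
    for n,z in dict(relay1_c=.014,plunger_top=.102,bay_left=.008,bay_right=.008).items():
        for l in landmark_of(cam,n)[:4]: print(cam,n,round(l['p'],2),np.round(l['location']),inv(atz(c,*l['location'],z)))
    y0=140 if cam=='top' else 190
    V.append(cv2.resize(c['img'][y0:y0+180,230:430],None,fx=2,fy=2))
cv2.imwrite('pics/ej.png',np.hstack(V))
go(feeder(-.024,-.042,.1,p),p[2])
E
```

```text
top relay1_c 0.84 [240. 345.] [-24.9351  -1.0991  14.    ]
top plunger_top 0.68 [168. 352.] [ 83.412    1.2666 102.    ]
top bay_left 0.75 [236. 293.] [-23.1982  91.2362   8.    ]
side relay1_c 0.8 [278. 285.] [-19.0006   6.1875  14.    ]
side relay1_c 0.51 [394. 332.] [ -15.9358 -209.7606   14.    ]
side relay1_c 0.24 [229. 319.] [77.9919 93.7825 14.    ]
side plunger_top 0.68 [230. 345.] [ 84.5703   8.0741 102.    ]
side bay_left 0.76 [244. 268.] [-22.7258  93.1746   8.    ]
side bay_left 0.43 [393. 332.] [ -13.9724 -206.2205    8.    ]
side bay_right 0.61 [325. 296.] [-28.2547 -83.3914   8.    ]
turn [ 0.    0.   -0.05] shift now [89.2  7.1 74.6] shift after turn [89.2  7.2 74.6] pos [ 0.6346 -0.1342  0.1746] F [-0.  -0.2 -0.8] t 7.775
```

View pics/ej.png

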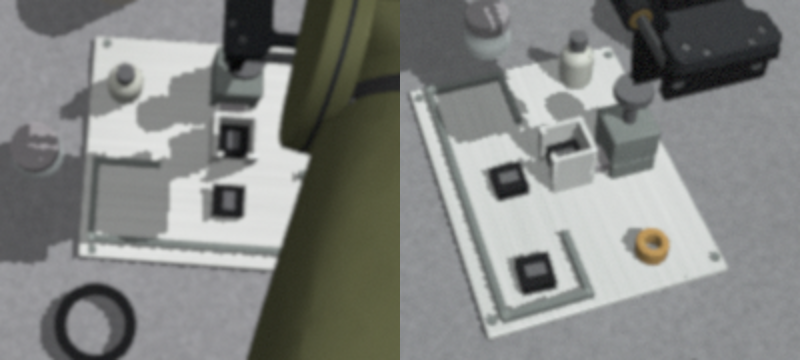

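The relay is out at about (228,202) in the left half, roughly feeder (-23, +2), and the plunger is back up. Next: go in front of the magazine, on the right side of the relay.

>>> send_rows --pt "45 4 0 0 0 0 -1" --pt "44 3 0 0 0 0 -1" --pt "0 0 50 0 0 0 -1" --pt "0 0 50 0 0 0 -1" --pt "0 0 0 0 0 0 -1"

```text
clock: 8.4
eef_pos: [0.5428, -0.1184, 0.0704]
orientation: [-0.138, -3.13, -0.004]
force: [-0.2, 0.7, -0.6]
finger_gap: 0.0004
grasp_force: 0.0
```

>>> send_rows --pt "0 0 0 0 0 0 -1" --pt "0 0 0 0 0 0 -1"

```text
clock: 8.65
eef_pos: [0.5485, -0.1204, 0.0776]
orientation: [0.139, 3.134, -0.002]
force: [0.9, 0.1, -0.4]
finger_gap: 0.0005
grasp_force: 0.0
```

```bash
python3 - <<'E'
from h import *
p=(.574,-.0795,-.087)
go(feeder(-.024,-.042,.013,p),p[2])
E
```

```text
turn [-0.06  0.27 -0.08] shift now [ 2.5  1.  64.6] shift after turn [ 2.1  0.9 64.6] pos [ 0.5485 -0.1204  0.0776] F [ 0.9  0.1 -0.4] t 8.65
```

>>> send_rows --pt "2 0 22 0 0 0 -1" --pt "0 0 20 0 0 0 -1" --pt "0 0 10 0 0 0 -1" --pt "0 0 4 0 0 0 -1" --pt "0 0 0 0 0 0 -1"

```text
clock: 9.28
eef_pos: [0.5446, -0.1196, 0.0187]
orientation: [0.139, 3.138, -0.0]
force: [-0.6, 0.4, -0.1]
finger_gap: 0.0006
grasp_force: 0.0
```

>>> send_rows --pt "0 0 0 0 0 0 -1" --pt "0 0 0 0 0 0 -1"

```text
clock: 9.52
eef_pos: [0.5449, -0.1197, 0.0193]
orientation: [0.139, 3.137, -0.0]
force: [-0.1, -0.2, -0.1]
finger_gap: 0.0006
grasp_force: 0.0
```

```bash
python3 - <<'E'
from h import *
p=(.574,-.0795,-.087)
go(feeder(-.024,-.042,.0135,p),p[2])
go(feeder(-.024,.065,.0135,p),p[2])
E
```

```text
turn [-0.01  0.06 -0.09] shift now [-1.5  0.6  5.8] shift after turn [-1.5  0.6  5.8] pos [ 0.5449 -0.1197  0.0193] F [-0.1 -0.2 -0.1] t 9.525
turn [-0.01  0.06 -0.09] shift now [ -1.4 107.6   5.8] shift after turn [ -1.5 107.6   5.8] pos [ 0.5449 -0.1197  0.0193] F [-0.1 -0.2 -0.1] t 9.525
```

>>> send_rows --pt "-1 0 4 0 0 0 -1" --pt "0 0 2 0 0 0 -1" --pt "0 4 0 0 0 0 -1" --pt "0 5 0 0 0 0 -1" --pt "0 5 0 0 0 0 -1"

```text
clock: 10.15
eef_pos: [0.5467, -0.1053, 0.0127]
orientation: [0.139, 3.138, 0.0]
force: [0.8, 0.3, 0.4]
finger_gap: 0.0006
grasp_force: 0.0
```

>>> send_rows --pt "0 6 0 0 0 0 -1" --pt "0 6 0 0 0 0 -1" --pt "0 6 0 0 0 0 -1" --pt "0 6 0 0 0 0 -1" --pt "0 6 0 0 0 0 -1"

```text
clock: 10.78
eef_pos: [0.5493, -0.0754, 0.0127]
orientation: [-0.139, -3.138, 0.0]
force: [-0.3, 0.5, 0.6]
finger_gap: 0.0006
grasp_force: 0.1
```

>>> send_rows --pt "0 6 0 0 0 0 -1" --pt "0 6 0 0 0 0 -1" --pt "0 6 0 0 0 0 -1" --pt "0 6 0 0 0 0 -1" --pt "0 6 0 0 0 0 -1"

```text
clock: 11.4
eef_pos: [0.552, -0.0456, 0.0127]
orientation: [0.139, 3.138, 0.0]
force: [-0.0, -0.9, 0.8]
finger_gap: 0.0002
grasp_force: 0.1
```

```bash
python3 - <<'E'
from h import *
np.set_printoptions(precision=4,suppress=True)
p=np.array((.574,-.0795,-.087)); V=[]
inv=lambda P:R.from_euler('z',-p[2]).apply(P-np.array([p[0],p[1],0]))*1e3
for cam in('top','side'):
    c=vision.capture(cam)
    for l in landmark_of(cam,'relay1_c')[:3]: print(cam,round(l['p'],2),np.round(l['location']),inv(atz(c,*l['location'],.014)))
    y0=140 if cam=='top' else 190
    V.append(cv2.resize(c['img'][y0:y0+180,230:430],None,fx=2,fy=2))
cv2.imwrite('pics/push.png',np.hstack(V))
go(feeder(-.024,.065,.0135,p),p[2])
E
```

```text
top 0.61 [237. 317.] [-21.3487  49.1793  14.    ]
side 0.23 [394. 330.] [ -18.8089 -208.3993   14.    ]
turn [-0.    0.   -0.07] shift now [-0.9 33.4 -0.9] shift after turn [-0.9 33.4 -0.9] pos [ 0.5519 -0.0458  0.0126] F [-0.5  0.1 -0.5] t 11.6
```

View pics/push.png

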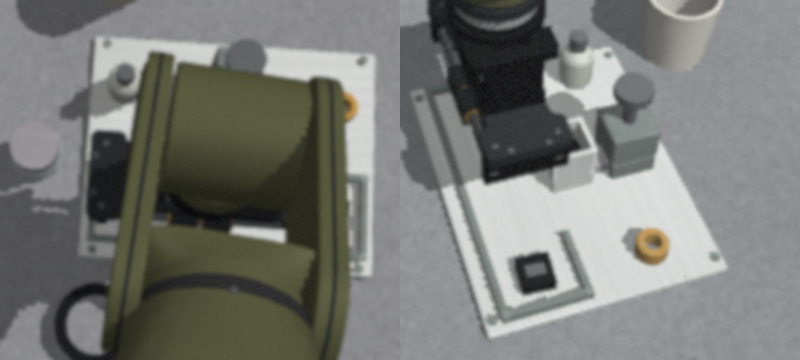

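The arm hides the relay in both views. Continuing the push by dead reckoning, then I'll check.

>>> send_rows --pt "0 6 0 0 0 0 -1" --pt "0 6 0 0 0 0 -1" --pt "0 6 0 0 0 0 -1" --pt "0 6 0 0 0 0 -1" --pt "0 5 0 0 0 0 -1"

```text
clock: 12.22
eef_pos: [0.5545, -0.0166, 0.0127]
orientation: [-0.139, -3.139, 0.0]
force: [-0.2, -0.7, -0.3]
finger_gap: 0.0004
grasp_force: 0.1
```

>>> send_rows --pt "0 3 0 0 0 0 -1" --pt "0 0 0 0 0 0 -1" --pt "0 -5 0 0 0 0 -1" --pt "0 -10 0 0 0 0 -1" --pt "0 -5 0 0 0 0 -1"

```text
clock: 12.85
eef_pos: [0.5529, -0.0349, 0.0127]
orientation: [0.14, 3.138, -0.0]
force: [0.4, -0.2, -0.2]
finger_gap: 0.0002
grasp_force: 0.0
```

>>> send_rows --pt "0 0 -10 0 0 0 -1" --pt "0 0 -40 0 0 0 -1" --pt "0 0 -60 0 0 0 -1" --pt "0 -20 -60 0 0 0 -1" --pt "0 -50 0 0 0 0 -1"

```text
clock: 13.48
eef_pos: [0.5508, -0.104, 0.1904]
orientation: [0.133, 3.125, -0.004]
force: [0.5, -0.8, -0.9]
finger_gap: 0.0006
grasp_force: 0.0
```

>>> send_rows --pt "0 -55 0 0 0 0 -1" --pt "0 -60 0 0 0 0 -1" --pt "0 -60 0 0 0 0 -1" --pt "0 -60 0 0 0 0 -1" --pt "0 0 0 0 0 0 -1"

```text
clock: 14.1
eef_pos: [0.5252, -0.3412, 0.1827]
orientation: [0.147, 3.138, -0.002]
force: [0.4, 0.4, -0.6]
finger_gap: 0.0005
grasp_force: 0.0
```

```bash
python3 - <<'E'
from h import *
np.set_printoptions(precision=4,suppress=True)
p=np.array((.574,-.0795,-.087)); V=[]
inv=lambda P:R.from_euler('z',-p[2]).apply(P-np.array([p[0],p[1],0]))*1e3
for cam in('top','side'):
    c=vision.capture(cam)
    for l in landmark_of(cam,'relay1_c')[:3]: print(cam,round(l['p'],2),np.round(l['location']),inv(atz(c,*l['location'],.014)))
    y0=140 if cam=='top' else 190
    V.append(cv2.resize(c['img'][y0:y0+180,230:430],None,fx=2,fy=2))
cv2.imwrite('pics/end.png',np.hstack(V))
E
```

```text
top 0.49 [234. 298.] [-19.8683  83.0888  14.    ]
top 0.47 [187. 293.] [67.2901 96.6472 14.    ]
top 0.34 [198. 400.] [ 59.9338 -96.4372  14.    ]
side 0.49 [247. 268.] [-26.2946  80.8449  14.    ]
```

View pics/end.png

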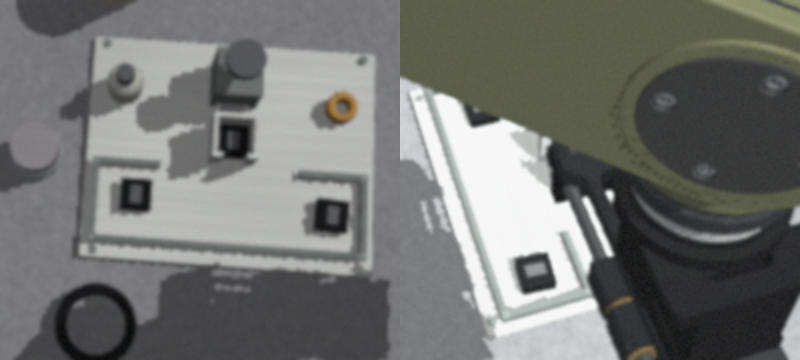

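In the end view the relay spans about x 120–152 and y 178–212 in the left half. The bay mouth is near x 160 and the rear wall near y 167, so it is inside by several mm. Everything else looks unmoved.

```bash
python3 -c "
from h import *
print(monitor.state()['clock'],bot.close_job())"
```

```text
the job is handed in; nothing more can be done
14.3 None
```

The job is handed in at 14.3 s: one full plunger press ejected one relay, which I pushed into the empty left bay. It looks about 4–7 mm inside the mouth in the last top view, and the parked relay and nearby things look unmoved.

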